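# Move the cap nest from the wash stand to the print stand and lock it

## Task

The orange cap nest is locked in the yellow wash stand. Release it there: pull the stand's spring collar up, turn it counter-clockwise to the green mark and let it drop home. Lift the nest out, set it fully down in the empty blue print stand with its lugs in line with the slot, then pull that stand's collar up, turn it clockwise back to the red mark and let it drop home, so that the nest is locked there; leave the yellow stand's collar released and down, never force a collar round without pulling it up, and do not disturb the other things on the bench.

Things in the scene. Friction and masses are not known exactly. Their poses are not given: they have to be found in the camera images.
- wash_stand: yellow quick-change stand, fixed: base plate 100 (x) by 90 (y) by 10 mm, origin under its centre on the bench, z up. On its z axis: a slot, and round it a spring collar 38 to 60 mm above the origin. Base plate marks: red dot on the -x side = locked, green dot 60 degrees on (counter-clockwise from above) = released; a red stripe on the collar points to one of them. Holds the nest at the start.
- print_stand: blue quick-change stand, fixed: base plate 100 (x) by 90 (y) by 10 mm, origin under its centre on the bench, z up. On its z axis: a slot, and round it a spring collar 38 to 60 mm above the origin. Base plate marks: red dot on the -x side = locked, green dot 60 degrees on (counter-clockwise from above) = released; a red stripe on the collar points to one of them. Empty at the start, its collar released and down.
- wash_stand_collar (a point): centre of the yellow stand's knurled aluminium collar, 10 mm below its top edge; turns and rises with it. Ring 58 mm outside, 49 mm bore, 22 mm tall (12 mm below this point); at its top two inward tongues leave 36 mm between them. Below it is a fixed notched crown, 51 mm across. Grip the ring across its diameter from above, at any yaw.
- print_stand_collar (a point): centre of the blue stand's knurled aluminium collar, 10 mm below its top edge; turns and rises with it. Ring 58 mm outside, 49 mm bore, 22 mm tall (12 mm below this point); at its top two inward tongues leave 36 mm between them. Below it is a fixed notched crown, 51 mm across. Grip the ring across its diameter from above, at any yaw.
- wash_stand_lift (a joint): height of the yellow stand's collar: 0 m down (home), 0.014 fully up. A spring pushes it down with about 6 N when down, 9 N at the top. Below 0.007 its teeth stand in the crown's notches and block turning; pull up 10 to 13 mm to turn. Let go between the notches, it stays up at 0.007.
- wash_stand_turn (a joint): turn of the yellow stand's collar, counter-clockwise from above: 0 rad locked (stripe at red dot, tongues above the nest's lugs), 1.047 released (stripe at green dot, tongues between the lugs). Stops at -0.05 and 1.097; it drops home within 0.08 rad of 0 or 1.047 and stays. Light friction only.
- print_stand_lift (a joint): height of the blue stand's collar: 0 m down (home), 0.014 fully up. A spring pushes it down with about 6 N when down, 9 N at the top. Below 0.007 its teeth stand in the crown's notches and block turning; pull up 10 to 13 mm to turn. Let go between the notches, it stays up at 0.007.
- print_stand_turn (a joint): turn of the blue stand's collar, counter-clockwise from above: 0 rad locked (stripe at red dot, tongues above the nest's lugs), 1.047 released (stripe at green dot, tongues between the lugs). Stops at -0.05 and 1.097; it drops home within 0.08 rad of 0 or 1.047 and stays. Light friction only.
- nest_grip (a point): grip point of the loose cap nest (0.1 to 0.2 kg): upright orange cylinder 32 mm across, 46 mm tall, with a black cap let into its top (2 mm proud). The point is on its axis, 10 mm below the orange top; z up, x along its crossbar. Seated in a stand it is 82 mm above the stand's origin, and the cylinder shows 32 mm above the collar.
- nest_seat (a point): centre of the underside of the nest's steel crossbar, 36 mm below nest_grip, same axes. The crossbar (two lugs) is 43 mm (x) by 10 by 8 mm high; under it a steel key 20 mm (x) by 12 mm, 16 mm long, tapered at its end, goes into a stand's slot. Fits either way round (half a turn), x along the stand's x.
- wash_stand_seat (a point): centre of the mouth of the yellow stand's slot, 46 mm above the stand's origin, axes of the stand; nest_seat lies here when the nest is fully down. The slot is 23 mm (x) by 15 mm (y) and 18 mm deep, its mouth bevelled by 2 mm.
- print_stand_seat (a point): centre of the mouth of the blue stand's slot, 46 mm above the stand's origin, axes of the stand; nest_seat lies here when the nest is fully down. The slot is 23 mm (x) by 15 mm (y) and 18 mm deep, its mouth bevelled by 2 mm.
- ink_jar_white: bystander: white ink pot, 54 mm across, 55 tall, loose; origin at the centre of its underside
- ink_jar_black: bystander: white ink pot with a dark band, 60 mm across, 62 tall, loose; origin at the centre of its underside
- hardener: bystander: blue and white pot, 38 mm across, 66 tall, loose; origin at the centre of its underside
- tape_masking: bystander: roll of beige tape lying flat, 69 mm across, 25 tall, loose; origin at the centre of its underside
- hex_key: bystander: black L-shaped hex key lying flat, 47 by 76 by 5 mm, loose; origin at the centre of its underside
- wash_bottle_small: bystander: small white wash bottle with a spout, 70 by 46 by 128 mm, behind the fixed printing jig, whose posts are up to 300 mm tall, loose; origin at the centre of its underside
- nest: the cap nest itself; origin at the bottom end of its key, 52 mm below nest_grip; the same axes

How it is judged (in metres and radians):
On the way, in this order (a step that is already met when the one before it is completed fails the run):
1. the yellow stand's collar is turned to the release notch and down again, the nest still in it (value of joint wash_stand_turn above 0.93 rad and value of joint wash_stand_lift below 0.003 m and distance between nest_seat and wash_stand_seat below 0.006 m), for 0.1 s.
2. the nest is lifted clear of the yellow stand (z of nest_seat in the frame of wash_stand_seat above 0.03 m), for 0.1 s.
3. the nest is fully seated in the blue stand (distance between nest_seat and print_stand_seat below 0.004 m and angle between the x axis of nest_seat and the x axis of print_stand_seat, either way round below 0.2 rad and angle between nest_seat's own z axis and vertical below 0.1 rad), for 0.2 s.
4. the blue stand's collar is turned to the lock notch and down again over the nest (all of step 3 and value of joint print_stand_turn below 0.12 rad and value of joint print_stand_lift below 0.003 m), for 0.2 s.
At the end, for the whole second after the job is handed in: The nest stands in the blue stand, within 4 mm of its seat, in line within 11 degrees and upright; the blue collar is within 7 degrees of the locked notch and the yellow collar of the released one, both down within 3 mm; all is at rest (all of step 4 and value of joint wash_stand_turn above 0.93 rad and value of joint wash_stand_lift below 0.003 m and linear speed of nest below 0.02 m/s); the robot touches nothing.
It fails at once if a collar is forced round without being pulled up ((value of joint wash_stand_turn between 0.25 and 0.8 rad and value of joint wash_stand_lift below 0.004 m) or (value of joint print_stand_turn between 0.25 and 0.8 rad and value of joint print_stand_lift below 0.004 m)).
It fails at once if a bystander is moved by more than 3 cm (distance of any of ink_jar_white, ink_jar_black, hardener, tape_masking, hex_key, wash_bottle_small from where it was at the start of the episode above 0.03 m).
It also fails if it takes over 58 s, if anything falls off the work surface, if the arm or the gripper's body presses on something with over 40 N, if the wrist force passes 120 N, or if a joint passes its speed limit or range.

## Robot

A 6-joint arm with a two-finger parallel gripper is mounted at the origin on a cart in front of the work surface, level with it; the furniture and walls round the work are solid. World frame = base frame: x ahead of the robot, y to its left, z up, the work surface at z = 0. Lengths are in m, angles in degrees, forces in N, time in s.
With the tool pointing down it reaches from about 0.375 to 0.9 m from the base axis. Payload 3.1 kg.
Tool frame: the origin (TCP) lies on the centre line of the jaws, within the pads' length; the fingertips stand 25 mm ahead of it and the grasp point (between the pads) lies 6 mm ahead of it; y points along the fingers, x is the direction in which the jaws open and shut, and the axes are right-handed (so a half turn about y gives the same grasp; the last joint's range is limited). The gripper opens to 87 mm and grips with 3 to 60 N. Pads are 19 mm wide; open, the fingers measure 117 mm over their backs; the gripper's body (75 mm by 190 mm) begins 51 mm behind the grasp point.
Start: joints at [-87.577, 30.224, 82.088, -0, 67.689, -10.227], TCP at [0.137, -0.61, 0.248] pointing down, gripper open.
Joint ranges: [-176.69, 176.69], [-43.24, 126.21], [12.49, 139.97], [-82, 262], [0, 151.66], [-163.58, 163.58]. Speed limits (degrees/s): [159.86, 159.86, 180, 180, 180, 180].

## Interface

Orientations are given as a 3x3 rotation matrix whose columns are the frame's x, y, z axes.
In Python, from rig import * gives the robot as it stands.
- The arm moves only by the tool play_rows, never from a script. Its argument "commands" is a list of rows, each a list of 2 entries, a list of its own where there are three numbers: the shift along the world's x, y, z in m, then the turn, a rotation vector about the world's x, y, z in rad. A call has 1 to 10 rows; each row is the pose to reach, as a shift and turn from the pose commanded when the call began; what a row does not reach only later rows make up. A row lasts 1/8 s, in which the tool goes at most 62.5 mm and 10.7 degrees, less where a joint would pass 70% of its speed; a pose out of reach is approached as far as the arm can. A call with a gripper value outside its range is refused whole. "gripper" is the finger opening in m, from 0 to 0.087, set as the call begins (left out, the last holds). The fingers move at their own pace and stop on an object; the grip force is fixed at half the most. Time passes only in rows, so rows that repeat a pose let the fingers close. It gives the time, the measured TCP pose, the force and the opening at its end, in the units of the state.
- read_state(): the state, without advancing time (a new reading comes with each control period).
- capture(name): name is "scene" or "top"; returns a dict with "frame" (384x512x3 uint8, red, green, blue), "depth" (384x512 float32, m along the optical axis (not along the pixel's ray), 0 where there is no reading), "mtx" (3x3 intrinsics, pixels), "dist_coeffs" ([k1, k2, p1, p2, k3] as OpenCV has them; the pictures are not rectified), "cam_to_world" (4x4, takes a point from camera to world coordinates). Camera axes: x right, y down, z forward; pixel columns grow to the right and rows downward; lengths in m; the calibration is good to about 2 mm. A picture is of the moment at which its call begins.
- hand_in(): hands the job in, once; it reports no verdict.
The state is a dict: "time_s": time; "joint_positions": joint angles; "qvel": joint speeds; "tau": joint torques, N m; "position": TCP position; "tcp_rot": TCP orientation; "force": force on the tool from outside, world axes, zero at the start; "moment": the same for the moment, N m; "opening": opening from 0.0 (shut) to 1.0 (fully open).
Only numpy, scipy, OpenCV 4.12 (cv2) and the standard library are available. Lean on these libraries where they do the work, as an engineer would, in place of code of your own. Each camera call takes 0.05 s, during which the arm holds its last target. There are 200 camera calls.

## Working session

There is one attempt and no reset: what is moved stays moved. The work goes in short steps, Python scripts to look and compute and a tool call to move; the robot and the scene stay as the last step left them, time stands still between calls to the robot, and variables do not carry over. Pictures are saved under pics/ and viewed, about 8 in all and at most 12, crops included, and the job is handed in when it is done.

Besides the shell and the picture viewer there is one more tool, called after "Call:" as name(argument=value, ...), one argument or row to a line, values as JSON. play_rows: Moves the arm, as the interface text tells. Its arguments: {"type":"object","properties":{"commands":{"type":"array"},"gripper":{"type":"number"}},"required":["commands"]}

```bash
mkdir -p pics; ls; python3 - <<'E'
from rig import *
import cv2,numpy as np
np.set_printoptions(precision=4,suppress=True)
for n in("scene","top"):
    c=capture(n); np.savez(n+'.npz',**c); cv2.imwrite(f'pics/{n}0.png',c['frame'][:,:,::-1]); print(n,c['mtx'],c['dist_coeffs'],c['cam_to_world'])
s=read_state();print(s)
E
```

```text
pics
scene [[351.9932   0.     254.8095]
 [  0.     351.9932 192.4014]
 [  0.       0.       1.    ]] [-0.0199  0.      0.      0.      0.    ] [[ 0.9006 -0.2151  0.3776  0.2957]
 [-0.4346 -0.445   0.783  -0.931 ]
 [-0.0004 -0.8693 -0.4943  0.4881]
 [ 0.      0.      0.      1.    ]]
top [[446.4104   0.     255.5816]
 [  0.     446.4104 194.0447]
 [  0.       0.       1.    ]] [-0.0099  0.      0.      0.      0.    ] [[ 0.024  -0.9831  0.1813  0.4245]
 [-0.9989 -0.031  -0.0359 -0.227 ]
 [ 0.0409 -0.1802 -0.9828  1.0884]
 [ 0.      0.      0.      1.    ]]
{'time_s': 0.1, 'joint_positions': array([-87.5766,  30.2737,  82.1505,   0.001 ,  67.6898, -10.2269]), 'qvel': array([-0.0814, -0.0449, -0.1286, -0.0558, -0.0775,  0.0376]), 'tau': array([  0.0002, -44.0986, -17.7151,   0.0634,   0.0534,  -0.    ]), 'position': array([ 0.1369, -0.6092,  0.2467]), 'tcp_rot': array([[ 0.219 , -0.0001,  0.9757],
       [-0.9757,  0.002 ,  0.219 ],
       [-0.002 , -1.    ,  0.0004]]), 'force': array([0.5672, 0.2442, 0.4431]), 'moment': array([-0.0273, -0.0015, -0.0279]), 'opening': 0.9973050144514601}
```

View pics/scene0.png

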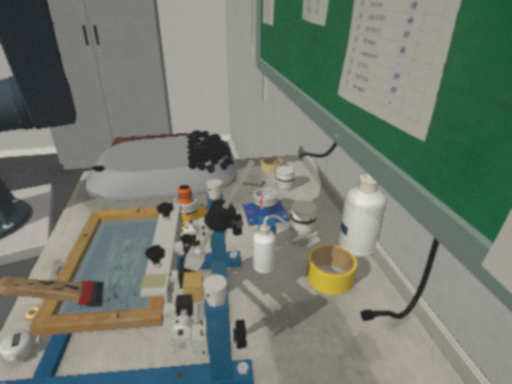

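View pics/top0.png

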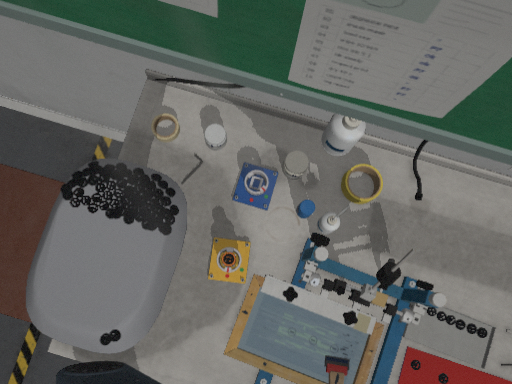

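The top view shows the yellow stand at about (229,259) with the nest in it, and the empty blue stand at about (255,185). In the scene view the nest is at (186,197). Next I'll measure both.

```bash
cat > h.py <<'E'
import cv2,numpy as np
np.set_printoptions(precision=4,suppress=True)
def ray(c,uv):
    p=cv2.undistortPoints(np.array([[uv]],float),c['mtx'],c['dist_coeffs'])[0,0]
    T=c['cam_to_world']; return T[:3,3],T[:3,:3]@np.array([p[0],p[1],1.])
def plane(c,uv,z):
    o,d=ray(c,uv); return o+d*(z-o[2])/d[2]
def pt(c,uv):
    o,d=ray(c,uv); return o+d*float(c['depth'][int(round(uv[1])),int(round(uv[0]))])
def tri(a,ua,b,ub):
    A=[];B=[]
    for c,u in((a,ua),(b,ub)):
        o,d=ray(c,u);d=d/np.linalg.norm(d);M=np.eye(3)-np.outer(d,d);A.append(M);B.append(M@o)
    return np.linalg.lstsq(np.vstack(A),np.hstack(B),rcond=None)[0]
def mask(c,lo,hi,box):
    h=cv2.cvtColor(c['frame'],cv2.COLOR_RGB2HSV);m=cv2.inRange(h,lo,hi);k=np.zeros_like(m);x0,y0,x1,y1=box;k[y0:y1,x0:x1]=255;return m&k
def hull(m):
    cs=cv2.findContours(m,cv2.RETR_EXTERNAL,cv2.CHAIN_APPROX_NONE)[0]
    return cv2.convexHull(np.vstack([q for q in cs if cv2.contourArea(q)>8]))[:,0].astype(float)
def zoom(c,box,k,fn):
    x0,y0,x1,y1=box;cv2.imwrite(fn,cv2.resize(c['frame'][y0:y1,x0:x1,::-1],None,fx=k,fy=k,interpolation=cv2.INTER_CUBIC))
E
python3 - <<'E'
from h import *
t=dict(np.load('top.npz'));s=dict(np.load('scene.npz'))
for n,lo,hi,b in(('Y',(18,90,90),(32,255,255),(195,225,262,295)),('B',(100,90,50),(125,255,255),(225,155,285,218))):
    m=mask(t,lo,hi,b);h=hull(m)
    w=np.array([plane(t,u,.01)[:2] for u in h]);r=cv2.minAreaRect((w*1000).astype(np.float32));print(n,m.sum()/255,r,cv2.boxPoints(r))
    print('depth z at centre',[pt(t,u) for u in h[::8]])
x=t['frame'][225:295,195:262];y=t['frame'][150:220,222:289]
a=cv2.resize(np.hstack([x[:, :67],y]),None,fx=6,fy=6,interpolation=cv2.INTER_CUBIC)[:,:,::-1]
cv2.imwrite('pics/z1.png',cv2.resize(a,(800,int(800*a.shape[0]/a.shape[1]))))
zoom(s,(150,150,330,240),4.4,'pics/z2.png')
E
```

```text
Y 1181.0 ((448.94549560546875, -222.63800048828125), (124.15330505371094, 122.07197570800781), 83.98824310302734) [[ 381.7437 -277.9808]
 [ 503.1444 -290.7657]
 [ 516.1472 -167.2952]
 [ 394.7466 -154.5103]]
depth z at centre [array([ 0.4014, -0.2765,  0.0786]), array([ 0.5081, -0.1666,  0.0082]), array([ 0.4058, -0.2763,  0.0801])]
B 870.0 ((644.6682739257812, -264.94403076171875), (88.7255630493164, 98.60730743408203), 74.90251922607422) [[ 585.5116 -294.9338]
 [ 680.7153 -320.6173]
 [ 703.825  -234.9542]
 [ 608.6212 -209.2708]]
depth z at centre [array([ 0.6991, -0.2507,  0.0093]), array([ 0.5867, -0.2902,  0.0121]), array([ 0.6882, -0.2311,  0.0093])]
```

View pics/z1.png

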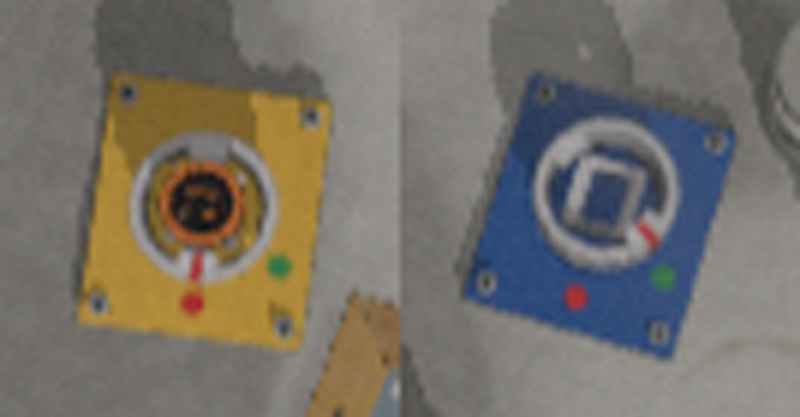

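View pics/z2.png

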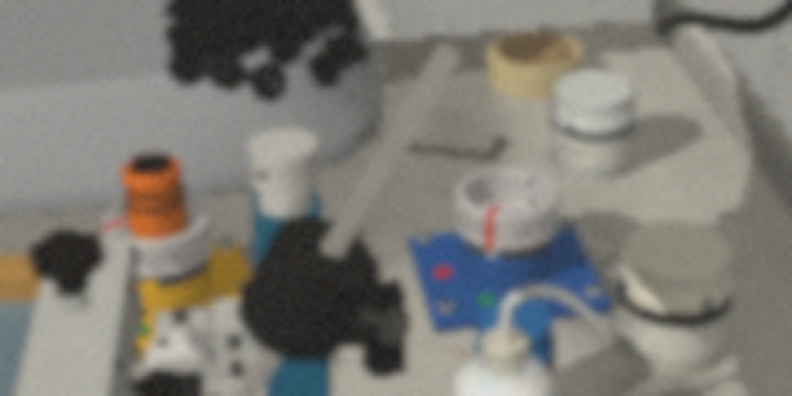

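Both stands are clear in the crops. The yellow stripe is at red with the nest in, and the blue stripe is at green with the slot empty. Now for precise centres, plus a height map for clearance.

```bash
python3 - <<'E'
from h import *
t=dict(np.load('top.npz'));s=dict(np.load('scene.npz'))
def big(m):
    return max(cv2.findContours(m,cv2.RETR_EXTERNAL,cv2.CHAIN_APPROX_NONE)[0],key=cv2.contourArea)[:,0].astype(float)
m=mask(t,(18,90,60),(32,255,255),(200,230,252,284));m=cv2.morphologyEx(m,cv2.MORPH_OPEN,np.ones((3,3)))
w=np.array([plane(t,u,.01)[:2] for u in big(m)]);r=cv2.minAreaRect((w*1000).astype(np.float32));print('Y',r,cv2.boxPoints(r))
# dots at z=.01, stripes
for n,b in(('Y',(200,230,252,284)),('B',(228,158,283,216))):
    for nm,rg in(('red',[((0,120,80),(8,255,255)),((172,120,80),(180,255,255))]),('green',[((60,90,50),(88,255,255))])):
        mm=sum(mask(t,lo,hi,b) for lo,hi in rg)
        k,_,st,ce=cv2.connectedComponentsWithStats(mm)
        for i in range(1,k):
            if st[i,4]>=4: print(n,nm,st[i,4],ce[i],'z.01',plane(t,ce[i],.01),'z.06',plane(t,ce[i],.06))
# orange
for nm,c,b in(('top',t,(210,240,250,280)),('scene',s,(160,175,210,215))):
    h=hull(mask(c,(3,150,90),(14,255,255),b));e=cv2.fitEllipse(h.astype(np.float32));print('orange',nm,e,h.min(0),h.max(0))
    if nm=='top':print(plane(t,e[0],.092))
# collar via depth: points with height in band near each stand
v,u=np.mgrid[0:384,0:512];p=cv2.undistortPoints(np.stack([u,v],-1).reshape(-1,1,2).astype(float),t['mtx'],t['dist_coeffs'])[:,0]
d=t['depth'].reshape(-1);P=np.c_[p*d[:,None],d]@t['cam_to_world'][:3,:3].T+t['cam_to_world'][:3,3];P[d==0]=0;np.save('P.npy',P)
for n,c in(('Y',(.449,-.222)),('B',(.645,-.265))):
    R=np.hypot(P[:,0]-c[0],P[:,1]-c[1]);k=(R<.045)&(P[:,2]>.052)&(P[:,2]<.068)
    q=P[k];print(n,'collar',k.sum(),np.median(q[:,2]),cv2.minEnclosingCircle((q[:,:2]*1000).astype(np.float32)),q[:,:2].mean(0))
    k=(R<.03)&(P[:,2]>.08);print('nest top',k.sum(),np.median(P[k],0) if k.any() else '')
    for r0 in(.08,.11,.14,.18):
        k=(R<r0)&(R>.04);print(' max z within',r0,P[k][:,2].max(),P[k][P[k][:,2].argmax()])
# coarse height map
print('cols y -0.0..-0.75')
for x in np.arange(.85,0,-.05):
    print('%.2f'%x,' '.join('%4d'%(1000*max([0]+list(P[(abs(P[:,0]-x)<.025)&(abs(P[:,1]-y)<.025)][:,2]))) for y in np.arange(.05,-.76,-.05)))
E
```

```text
Y ((461.4234619140625, -206.72769165039062), (89.67742919921875, 100.73561096191406), 84.21287536621094) [[ 406.7912 -246.2592]
 [ 507.0133 -256.4166]
 [ 516.0558 -167.1962]
 [ 415.8336 -157.0388]]
Y red 6 [227.5 269.5] z.01 [ 0.4389 -0.204   0.01  ] z.06 [ 0.4382 -0.205   0.06  ]
Y red 9 [226.8889 275.3333] z.01 [ 0.4252 -0.203   0.01  ] z.06 [ 0.4252 -0.2041  0.06  ]
Y green 4 [241.5 269.5] z.01 [ 0.4397 -0.2372  0.01  ] z.06 [ 0.439  -0.2368  0.06  ]
B red 5 [263.2 188.8] z.01 [ 0.6372 -0.2849  0.01  ] z.06 [ 0.6273 -0.2822  0.06  ]
B red 8 [250.875 199.125] z.01 [ 0.6104 -0.2552  0.01  ] z.06 [ 0.6018 -0.2539  0.06  ]
B green 10 [265.8 196. ] z.01 [ 0.6193 -0.2916  0.01  ] z.06 [ 0.6103 -0.2886  0.06  ]
orange top ((228.3859100341797, 258.8451843261719), (13.73481273651123, 13.794130325317383), 119.5440444946289) [222. 252.] [235. 265.]
[ 0.461  -0.2068  0.092 ]
orange scene ((184.27218627929688, 194.1067657470703), (13.674911499023438, 18.657203674316406), 175.73330688476562) [179. 187.] [190. 203.]
Y collar 175 0.05908563336127659 ((460.42120361328125, -206.6761932373047), 28.8
[... 1564 characters left out ...]
    4   14   14   86  136  138  115  134  222  222  195  195    3    6
0.35   75   78   67    7    5    5   85   71  107  107  138  137  120  121  190   18   19
0.30   79   74   40    5    4   85   85   73   71   71   73  107   86   25   19    6   15
0.25  364  395  403  406    5   85   86   84   83   77   91   84   83   25   14   17   19
0.20    1    3    3    4    4    4   13   84   85   84   98   84   24   23   14   16    9
0.15    0    0    0    0    0    0    0    0    0    0    0    0    0    0    0    0    0
0.10    0    0    0    0    0    0    0    0    0    0    0    0    0    0    0    0    0
0.05    0    0    0    0    0    0    0    0    0    0    0    0    0    0    0    0    0
```

Call:
play_rows(
  commands=[
    [[0,0,0.06],[0,0,0]],
    [[0,0,0.12],[0,0,0]],
    [[0,0,0.17],[0,0,0.05]],
    [[0.037,0.046,0.17],[0,0,0.12]],
    [[0.074,0.092,0.17],[0,0,0.18]],
    [[0.111,0.138,0.17],[0,0,0.24]],
    [[0.148,0.184,0.17],[0,0,0.3]],
    [[0.185,0.23,0.17],[0,0,0.36]],
    [[0.222,0.276,0.17],[0,0,0.42]],
    [[0.259,0.322,0.17],[0,0,0.46]],
  ],
  gripper=0.087,
)

```text
time_s: 1.35
position: [0.3967, -0.286, 0.4173]
tcp_rot: [[0.63, -0.0, 0.776], [-0.776, 0.0, 0.63], [-0.0, -1.0, 0.0]]
force: [0.2, -1.3, 0.8]
opening: 0.997
```

Call:
play_rows(
  commands=[
    [[0.033,0.041,0],[0,0,0]],
    [[0.065,0.081,0],[0,0,0]],
    [[0.065,0.081,-0.06],[0,0,0]],
    [[0.065,0.081,-0.12],[0,0,0]],
    [[0.065,0.081,-0.18],[0,0,0]],
    [[0.065,0.081,-0.24],[0,0,0]],
    [[0.065,0.081,-0.268],[0,0,0]],
    [[0.065,0.081,-0.268],[0,0,0]],
  ],
)

```text
time_s: 2.35
position: [0.4593, -0.2057, 0.1473]
tcp_rot: [[0.629, -0.005, 0.777], [-0.777, 0.004, 0.629], [-0.006, -1.0, -0.002]]
force: [-0.1, -0.3, 0.4]
opening: 1.003
```

```bash
python3 - <<'E'
from h import *
from rig import *
t=capture('top');s=capture('scene');print(read_state()['position'])
a=cv2.resize(t['frame'][200:320,170:290],(400,400),interpolation=cv2.INTER_CUBIC);b=cv2.resize(s['frame'][120:240,130:250],(400,400),interpolation=cv2.INTER_CUBIC)
cv2.imwrite('pics/a1.png',np.hstack([a,b])[:,:,::-1])
# two-view check of heights from initial pictures
t=dict(np.load('top.npz'));s=dict(np.load('scene.npz'))
def dots(c,b):
    mm=mask(c,(0,120,60),(8,255,255),b)|mask(c,(172,120,60),(180,255,255),b);k,_,st,ce=cv2.connectedComponentsWithStats(mm);return [(st[i,4],ce[i]) for i in range(1,k) if st[i,4]>3]
print(dots(s,(240,190,300,230)))
h=hull(mask(s,(3,150,90),(14,255,255),(160,175,210,215)));top=h[h[:,1]<h[:,1].min()+5];print(top)
print('cap centre tri',tri(t,(228.4,258.8),s,(184.6,187.5)))
E
```

```text
[ 0.4614 -0.2071  0.1501]
[]
[[189. 187.]
 [179. 188.]
 [188. 187.]]
cap centre tri [ 0.4615 -0.2069  0.0895]
```

View pics/a1.png

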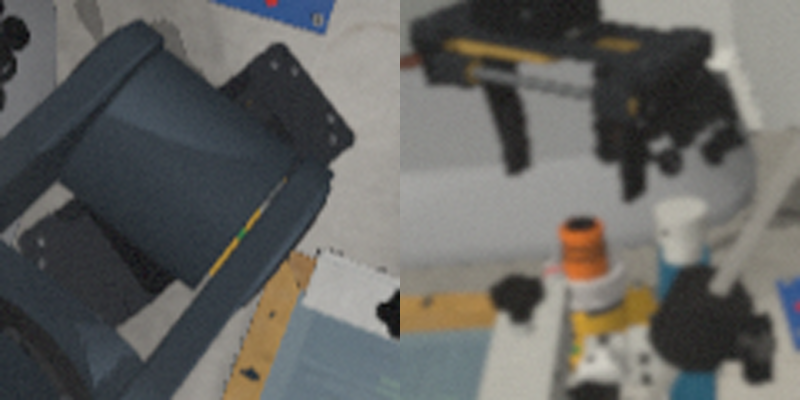

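The body's long axis lies along the jaw direction, clear of the jig. The two-view cap centre is (0.4615, -0.2069, 0.0895), which agrees with the depth. I'll go down onto the yellow collar and grip.

Call:
play_rows(
  commands=[
    [[0,0,-0.03],[0,0,0]],
    [[0,0,-0.06],[0,0,0]],
    [[0,0,-0.08],[0,0,0]],
    [[0,0,-0.089],[0,0,0]],
    [[0,0,-0.089],[0,0,0]],
  ],
)

```text
time_s: 3.08
position: [0.4616, -0.2073, 0.0613]
tcp_rot: [[0.629, 0.001, 0.777], [-0.777, -0.001, 0.629], [0.002, -1.0, 0.0]]
force: [-0.1, -0.8, -0.3]
opening: 0.999
```

Call:
play_rows(
  commands=[
    [[0,0,0],[0,0,0]],
    [[0,0,0],[0,0,0]],
    [[0,0,0],[0,0,0]],
    [[0,0,0],[0,0,0]],
    [[0,0,0],[0,0,0]],
    [[0,0,0],[0,0,0]],
  ],
  gripper=0.04,
)

```text
time_s: 3.82
position: [0.4612, -0.207, 0.0608]
tcp_rot: [[0.629, 0.001, 0.777], [-0.777, -0.0, 0.629], [0.001, -1.0, 0.0]]
force: [0.0, -0.7, 3.8]
opening: 0.66
```

Call:
play_rows(
  commands=[
    [[0,0,0.004],[0,0,0]],
    [[0,0,0.008],[0,0,0]],
    [[0,0,0.012],[0,0,0]],
    [[0,0,0.012],[0,0,0]],
    [[0,0,0.012],[0,0,0]],
  ],
)

```text
time_s: 4.45
position: [0.4611, -0.207, 0.0725]
tcp_rot: [[0.629, 0.0, 0.777], [-0.777, -0.0, 0.629], [0.001, -1.0, 0.0]]
force: [1.7, -2.9, -8.3]
opening: 0.665
```

Call:
play_rows(
  commands=[
    [[0,0,0],[0,0,0.13]],
    [[0,0,0],[0,0,0.26]],
    [[0,0,0],[0,0,0.39]],
    [[0,0,0],[0,0,0.52]],
    [[0,0,0],[0,0,0.65]],
    [[0,0,0],[0,0,0.78]],
    [[0,0,0],[0,0,0.91]],
    [[0,0,0],[0,0,1.03]],
    [[0,0,0],[0,0,1.05]],
    [[0,0,0],[0,0,1.05]],
  ],
)

```text
time_s: 5.7
position: [0.4605, -0.2066, 0.0724]
tcp_rot: [[0.987, -0.001, -0.158], [0.158, 0.0, 0.987], [-0.001, -1.0, 0.001]]
force: [1.0, -1.7, -8.7]
opening: 0.659
```

Call:
play_rows(
  commands=[
    [[0,0,-0.004],[0,0,0]],
    [[0,0,-0.008],[0,0,0]],
    [[0,0,-0.012],[0,0,0]],
    [[0,0,-0.0125],[0,0,0]],
    [[0,0,-0.0125],[0,0,0]],
  ],
)

```text
time_s: 6.32
position: [0.4605, -0.2067, 0.0608]
tcp_rot: [[0.987, -0.001, -0.159], [0.159, 0.0, 0.987], [-0.001, -1.0, 0.0]]
force: [-2.9, -1.1, 4.4]
opening: 0.665
```

Call:
play_rows(
  commands=[
    [[0,0,0],[0,0,0]],
    [[0,0,0],[0,0,0]],
    [[0,0,0],[0,0,0]],
    [[0,0,0.03],[0,0,0]],
    [[0,0,0.07],[0,0,0]],
    [[0,0,0.11],[0,0,0]],
    [[0,0,0.11],[0,0,0]],
  ],
  gripper=0.087,
)

```text
time_s: 7.2
position: [0.4628, -0.2078, 0.1728]
tcp_rot: [[0.987, 0.006, -0.159], [0.159, -0.004, 0.987], [0.005, -1.0, -0.005]]
force: [0.1, 0.2, 0.1]
opening: 0.999
```

```bash
python3 - <<'E'
from h import *
from rig import *
s=capture('scene');zoom(s,(150,165,230,235),8,'pics/a2.png')
E
```

```text
(no output)
```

View pics/a2.png

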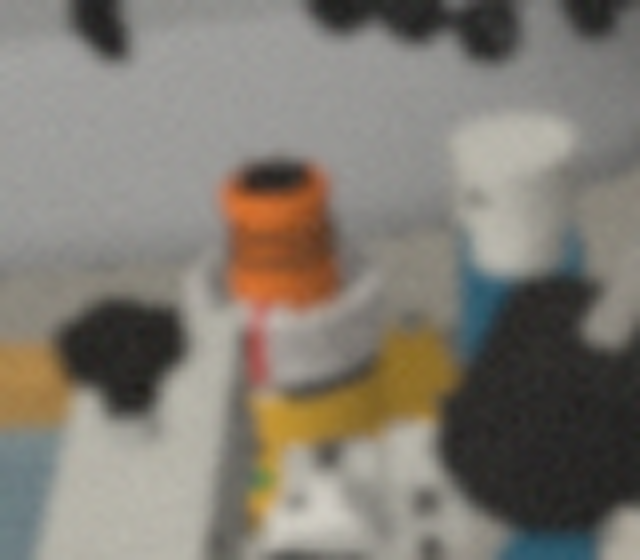

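The stripe at (258,345) now stands over the green dot at (260,480), and the collar is down. Next I grip the nest.

Call:
play_rows(
  commands=[
    [[0,0,-0.04],[0,0,0]],
    [[0,0,-0.07],[0,0,0]],
    [[0,0,-0.08],[0,0,0]],
    [[0,0,-0.08],[0,0,0]],
    [[0,0,-0.08],[0,0,0]],
  ],
)

```text
time_s: 7.88
position: [0.4613, -0.2071, 0.0905]
tcp_rot: [[0.987, 0.001, -0.159], [0.159, -0.001, 0.987], [0.001, -1.0, -0.001]]
force: [0.1, -0.4, -0.2]
opening: 1.002
```

Call:
play_rows(
  commands=[
    [[0,0,0],[0,0,0]],
    [[0,0,0],[0,0,0]],
    [[0,0,0],[0,0,0]],
    [[0,0,0],[0,0,0]],
    [[0,0,0],[0,0,0]],
    [[0,0,0],[0,0,0]],
    [[0,0,0],[0,0,0]],
    [[0,0,0],[0,0,0]],
  ],
  gripper=0.02,
)

```text
time_s: 8.88
position: [0.4608, -0.2068, 0.09]
tcp_rot: [[0.987, -0.0, -0.159], [0.159, 0.0, 0.987], [-0.0, -1.0, 0.0]]
force: [-0.1, -0.2, 0.7]
opening: 0.361
```

Call:
play_rows(
  commands=[
    [[0,0,0.01],[0,0,0]],
    [[0,0,0.025],[0,0,0]],
    [[0,0,0.05],[0,0,0]],
    [[0,0,0.09],[0,0,0]],
    [[0,0,0.09],[0,0,0]],
    [[0.04,-0.013,0.09],[0,0,-0.05]],
    [[0.09,-0.028,0.09],[0,0,-0.1]],
    [[0.14,-0.044,0.09],[0,0,-0.14]],
    [[0.183,-0.058,0.09],[0,0,-0.165]],
    [[0.183,-0.058,0.09],[0,0,-0.165]],
  ],
)

```text
time_s: 10.12
position: [0.6463, -0.2657, 0.1787]
tcp_rot: [[1.0, 0.002, 0.004], [-0.004, -0.001, 1.0], [0.002, -1.0, -0.001]]
force: [-0.2, 0.6, -2.4]
opening: 0.36
```

```bash
python3 - <<'E'
from h import *
from rig import *
s=capture('scene');t=capture('top');st=read_state();print(st['position'],st['force'],st['opening'])
a=cv2.resize(s['frame'][130:240,200:330],(520,440),interpolation=cv2.INTER_CUBIC);b=cv2.resize(t['frame'][230:290,200:260],(280,280),interpolation=cv2.INTER_CUBIC)
cv2.imwrite('pics/a3.png',np.hstack([a,np.vstack([b,np.zeros((160,280,3),np.uint8)])])[:,:,::-1])
E
```

```text
[ 0.6427 -0.264   0.1784] [ 0.1553  0.1905 -2.8071] 0.3633554965709892
```

View pics/a3.png

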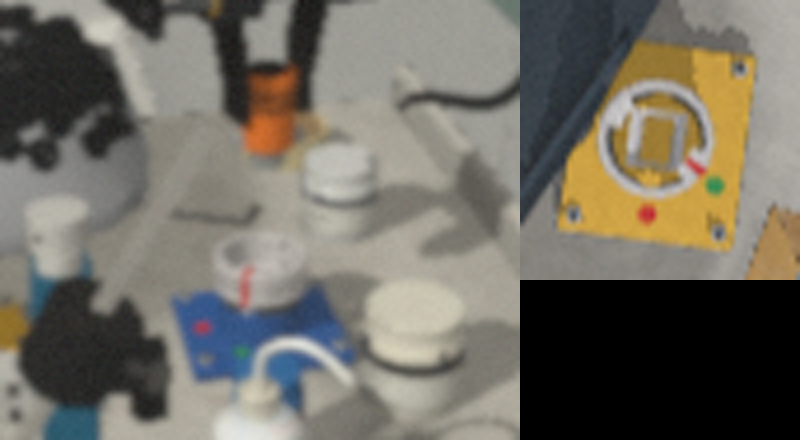

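Call:
play_rows(
  commands=[
    [[0,0,-0.03],[0,0,0]],
    [[0,0,-0.055],[0,0,0]],
    [[0,0,-0.068],[0,0,0]],
    [[0,0,-0.072],[0,0,0]],
    [[0,0,-0.076],[0,0,0]],
    [[0,0,-0.08],[0,0,0]],
    [[0,0,-0.08],[0,0,0]],
  ],
)

```text
time_s: 11.1
position: [0.6439, -0.2648, 0.1002]
tcp_rot: [[1.0, 0.0, 0.005], [-0.005, -0.0, 1.0], [0.0, -1.0, -0.0]]
force: [0.2, 0.8, -2.0]
opening: 0.357
```

Call:
play_rows(
  commands=[
    [[0,0,-0.003],[0,0,0]],
    [[0,0,-0.006],[0,0,0]],
    [[0,0,-0.009],[0,0,0]],
    [[0,0,-0.0105],[0,0,0]],
    [[0,0,-0.0105],[0,0,0]],
  ],
)

```text
time_s: 11.72
position: [0.6438, -0.2647, 0.09]
tcp_rot: [[1.0, -0.0, 0.005], [-0.005, 0.0, 1.0], [-0.0, -1.0, 0.0]]
force: [-1.8, 0.4, 2.9]
opening: 0.359
```

Call:
play_rows(
  commands=[
    [[0,0,0],[0,0,0]],
    [[0,0,0],[0,0,0]],
    [[0,0,0],[0,0,0]],
    [[0,0,0],[0,0,0]],
    [[0,0,0.03],[0,0,0]],
    [[0,0,0.07],[0,0,0.17]],
    [[0,0,0.08],[0,0,0.34]],
    [[0,0,0.08],[0,0,0.52]],
    [[0,0,0.08],[0,0,0.7]],
    [[0,0,0.08],[0,0,0.7]],
  ],
  gripper=0.087,
)

```text
time_s: 12.98
position: [0.6439, -0.2648, 0.1695]
tcp_rot: [[0.769, 0.0, -0.639], [0.639, 0.0, 0.769], [0.0, -1.0, -0.0]]
force: [-0.7, 0.1, -0.0]
opening: 1.001
```

```bash
python3 - <<'E'
from h import *
from rig import *
s=capture('scene');st=read_state();print(st['position'],st['force'],st['opening'])
zoom(s,(230,150,310,230),6,'pics/a4.png')
h=hull(mask(s,(3,150,90),(14,255,255),(240,150,300,215)));e=cv2.fitEllipse(h.astype(np.float32));print(e,h.min(0),h.max(0),plane(s,(h[:,0].mean(),h[:,1].min()),.092))
# scene depth: points on nest top
v,u=np.mgrid[150:230,230:310];P=np.array([pt(s,(a,b)) for a,b in zip(u.ravel(),v.ravel())])
R=np.hypot(P[:,0]-.6445,P[:,1]+.265)
print('nest top z',np.percentile(P[(R<.014)&(P[:,2]>.07)&(P[:,2]<.12)][:,2],[50,90,99]),'collar top',np.percentile(P[(R>.025)&(R<.03)&(P[:,2]<.075)][:,2],[80,95]))
E
```

```text
[ 0.6439 -0.2648  0.1695] [-0.578  -0.3386  0.4321] 0.9959779325801168
((264.5665588378906, 188.68235778808594), (13.993607521057129, 17.38146209716797), 172.41737365722656) [259. 182.] [270. 196.] [ 0.6406 -0.2679  0.092 ]
nest top z [0.093  0.0947 0.0954] collar top [0.0535 0.0604]
```

View pics/a4.png

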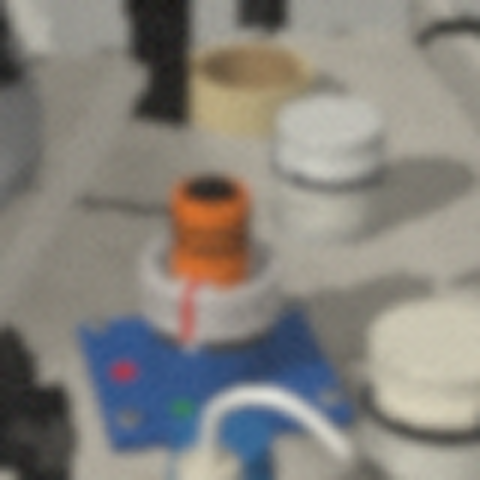

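The nest stands upright in the blue stand, its top measured at about 0.093–0.095, so it is fully down. The stripe is still over green. Next I grip the blue collar.

Call:
play_rows(
  commands=[
    [[0,0,-0.04],[0,0,0]],
    [[0,0,-0.08],[0,0,0]],
    [[0,0,-0.1],[0,0,0]],
    [[0,0,-0.109],[0,0,0]],
    [[0,0,-0.109],[0,0,0]],
  ],
)

```text
time_s: 13.65
position: [0.6442, -0.265, 0.0607]
tcp_rot: [[0.768, 0.0, -0.64], [0.64, -0.0, 0.768], [0.0, -1.0, -0.0]]
force: [-0.4, 0.0, 0.4]
opening: 1.001
```

Call:
play_rows(
  commands=[
    [[0,0,0],[0,0,0]],
    [[0,0,0],[0,0,0]],
    [[0,0,0],[0,0,0]],
    [[0,0,0],[0,0,0]],
    [[0,0,0],[0,0,0]],
    [[0,0,0],[0,0,0]],
  ],
  gripper=0.04,
)

```text
time_s: 14.4
position: [0.6439, -0.2651, 0.0611]
tcp_rot: [[0.768, 0.0, -0.64], [0.64, -0.001, 0.768], [-0.0, -1.0, -0.001]]
force: [-2.0, -1.1, 4.5]
opening: 0.663
```

Call:
play_rows(
  commands=[
    [[0,0,0.004],[0,0,0]],
    [[0,0,0.008],[0,0,0]],
    [[0,0,0.012],[0,0,0]],
    [[0,0,0.012],[0,0,0]],
    [[0,0,0.012],[0,0,0]],
  ],
)

```text
time_s: 15.02
position: [0.6437, -0.2649, 0.0721]
tcp_rot: [[0.768, -0.0, -0.64], [0.64, -0.0, 0.768], [-0.0, -1.0, 0.0]]
force: [1.2, -3.2, -8.4]
opening: 0.664
```

Call:
play_rows(
  commands=[
    [[0,0,0],[0,0,-0.13]],
    [[0,0,0],[0,0,-0.26]],
    [[0,0,0],[0,0,-0.39]],
    [[0,0,0],[0,0,-0.52]],
    [[0,0,0],[0,0,-0.65]],
    [[0,0,0],[0,0,-0.78]],
    [[0,0,0],[0,0,-0.91]],
    [[0,0,0],[0,0,-1.03]],
    [[0,0,0],[0,0,-1.05]],
    [[0,0,0],[0,0,-1.05]],
  ],
)

```text
time_s: 16.27
position: [0.6445, -0.265, 0.0726]
tcp_rot: [[0.938, 0.002, 0.346], [-0.346, -0.001, 0.938], [0.002, -1.0, 0.0]]
force: [3.7, -3.0, -8.3]
opening: 0.665
```

Call:
play_rows(
  commands=[
    [[0,0,-0.004],[0,0,0]],
    [[0,0,-0.008],[0,0,0]],
    [[0,0,-0.012],[0,0,0]],
    [[0,0,-0.0125],[0,0,0]],
    [[0,0,-0.0125],[0,0,0]],
  ],
)

```text
time_s: 16.9
position: [0.6445, -0.265, 0.0612]
tcp_rot: [[0.938, 0.002, 0.347], [-0.347, -0.001, 0.938], [0.002, -1.0, -0.0]]
force: [2.2, -0.8, 0.2]
opening: 0.661
```

Call:
play_rows(
  commands=[
    [[0,0,0],[0,0,0]],
    [[0,0,0],[0,0,0]],
    [[0,0,0],[0,0,0]],
    [[0,0,0.03],[0,0,0]],
    [[0,0,0.08],[0,0,0]],
    [[0,0,0.14],[0,0,0]],
    [[0,0,0.2],[0,0,0]],
    [[-0.05,0.05,0.2],[0,0,0]],
    [[-0.09,0.09,0.2],[0,0,0]],
    [[-0.09,0.09,0.2],[0,0,0]],
  ],
  gripper=0.087,
)

```text
time_s: 18.15
position: [0.5476, -0.1696, 0.2586]
tcp_rot: [[0.938, -0.01, 0.345], [-0.345, 0.006, 0.938], [-0.011, -1.0, 0.002]]
force: [-0.1, -0.6, -0.5]
opening: 0.998
```

```bash
python3 - <<'E'
from h import *
from rig import *
s=capture('scene');t=capture('top');st=read_state();print(st['time_s'],st['position'],st['force'],st['opening'])
f=lambda c,x0,y0,x1,y1:cv2.resize(c['frame'][y0:y1,x0:x1],(400,400),interpolation=cv2.INTER_CUBIC)
cv2.imwrite('pics/a5.png',np.hstack([f(s,230,160,300,230),f(t,190,150,320,280)])[:,:,::-1])
v,u=np.mgrid[150:230,230:310];P=np.array([pt(s,(a,b)) for a,b in zip(u.ravel(),v.ravel())])
R=np.hypot(P[:,0]-.6445,P[:,1]+.265)
print('nest top z',np.percentile(P[(R<.014)&(P[:,2]>.07)&(P[:,2]<.12)][:,2],[50,90,99]),'collar top',np.percentile(P[(R>.025)&(R<.03)&(P[:,2]<.075)][:,2],[80,95]))
E
```

```text
18.25 [ 0.5534 -0.1741  0.2603] [-0.3298 -0.8805 -0.3384] 0.9985943117573843
nest top z [0.0935 0.0942 0.0952] collar top [0.0524 0.0603]
```

View pics/a5.png

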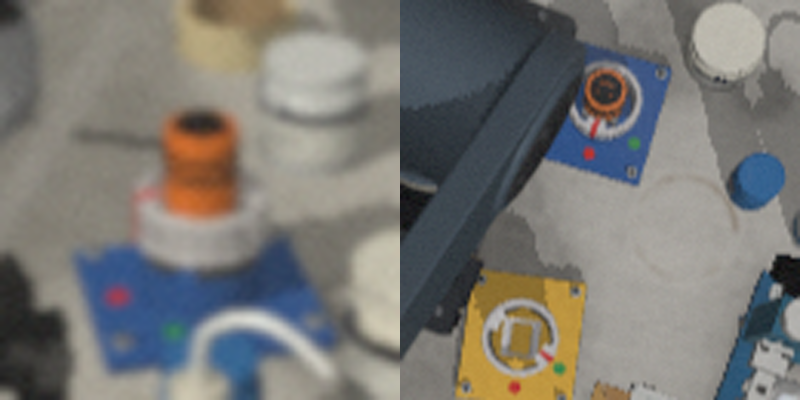

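Call:
play_rows(
  commands=[
    [[0,0,0],[0,0,0]],
    [[0,0,0],[0,0,0]],
    [[0,0,0],[0,0,0]],
  ],
)

```text
time_s: 18.62
position: [0.5545, -0.1756, 0.2598]
tcp_rot: [[0.937, 0.0, 0.348], [-0.348, -0.0, 0.937], [0.0, -1.0, -0.0]]
force: [0.1, -0.9, -0.4]
opening: 0.998
```

```bash
python3 -c "
from rig import *
print(hand_in())"
```

```text
the job is handed in; nothing more can be done
None
```

The nest is now locked in the blue stand, the yellow collar is released and down, and the job is handed in at about 18.6 s of the 58 s allowed.

I pulled the yellow collar up 12 mm, turned it 60° counter-clockwise and let it drop. Then I moved the nest across and seated it in the blue stand with its key in the slot. Last, I pulled the blue collar up 12 mm, turned it 60° clockwise and let it drop.

**Last checks before handing in:**
- **Collars:** the blue stripe points at the red dot and the yellow stripe at the green dot. The blue collar top measured about 0.060 m, the same as when it was down at the start. I judged the yellow collar's height from pictures and from the force as it dropped home.
- **Nest:** its top measured about 0.094 m, so it is fully seated. I judged it upright and in line by eye.
- **Forces and clearance:** the readings at the end of each move stayed under about 10 N. The gripper was open and clear of everything.
- **Bystanders:** the moves stayed clear of them, and those in view looked unmoved. I did not measure each one afterwards.

No check failed, and the height from two camera views agreed with the depth reading to about 2 mm.

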